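Shear the top glass plate off the stack onto the viewing stage

ROBOT

A 7-joint arm with a two-finger parallel gripper is mounted at the origin on a cart in front of the work surface, level with it; the furniture and walls round the work are solid. World frame = base frame: x ahead of the robot, y to its left, z up, the work surface at z = 0. Lengths are in m, angles in rad, forces in N, time in s.
With the tool pointing down it reaches from about 0.425 to 0.8 m from the base axis. Payload 8.3 kg.
Tool frame: the origin (TCP) lies midway between the tips of the shut fingers; the grasp point (between the pads) lies 19 mm behind it; z points along the fingers, y is the line along which they close (so a half turn about z gives the same grasp; the last joint's range is limited). The gripper opens to 85 mm and grips with 20 to 120 N. Pads are 22 mm wide; open, the fingers measure 114 mm over their backs; the gripper's body (76 mm by 85 mm) begins 54 mm behind the grasp point. The pads swing forward as they close: fully open they stand 13 mm farther back than shut.
Start: joints at [1.284, 0.383, 0.016, 1.37, -0.006, 1.388, -0.046], TCP at [0.139, -0.609, 0.231] pointing down, gripper open.
Joint ranges: [-2.95, 2.95], [-0.25, 2.06], [-1.52, 1.56], [0.18, 2.33], [-1.44, 4.58], [0.02, 2.06], [-3.01, 3.01]. Speed limits (rad/s): [2.39, 2.39, 3.01, 3.01, 3.14, 3.14, 3.14].

INTERFACE

Orientations are given as [roll, pitch, yaw] about the fixed x, y, z axes, in that order (R = Rz(yaw) Ry(pitch) Rx(roll)).
In Python, from plant import manip, kinematics, state, camera gives the robot as it stands. The module is installed in compiled form; this text tells all that it offers. Calls block until the motion is done:
- manip.move_to(position, orientation): joint-space move of the TCP to a pose.
- manip.move_straight(position, velocity=0.15, attitude=None, f_stop=None): straight line of the TCP; attitude=None keeps the orientation; velocity is the mean speed in m/s. With f_stop (N) it stops when the force on the tool has changed by that much, and returns True; else False.
- manip.move_j(angles): joint-space move.
- manip.open_gripper() and manip.clamp(): open the fingers fully, or close them until they stop; the grip force is fixed at half the most.
- manip.dwell(seconds).
- kinematics.solve_ik(position, orientation): joint angles nearest the present ones, or None.
- state(): the state.
- camera(name): name is "side" or "top"; returns a dict with "image" (480x640x3 uint8, red, green, blue), "range_z" (480x640 float32, m along the optical axis (not along the pixel's ray), 0 where there is no reading), "intrinsics" (3x3 intrinsics, pixels), "view" (4x4, takes a point from world to camera coordinates). Camera axes: x right, y up, looking along -z (the intrinsics and any distortion apply to the point x, -y, -z); pixel columns grow to the right and rows downward; lengths in m; the calibration is good to about 2 mm. A picture is of the moment at which its call begins.
A pose or a line that the arm cannot do raises manip.IKError and nothing moves.
- manip.finish_job(): hands the job in, once; it reports no verdict.
The state is a dict: "clock": time; "joint_positions": joint angles; "dq": joint speeds; "joint_efforts": joint torques, N m; "position": TCP position; "eef_rot": TCP orientation; "force": force on the tool from outside, world axes, zero at the start; "wrist_torque": the same for the moment, N m; "finger_gap": finger opening in m.
Only numpy, scipy, OpenCV 4.12 (cv2) and the standard library are available. Lean on these libraries where they do the work, as an engineer would, in place of code of your own. Each camera call takes 0.05 s, during which the arm holds its last target. There are 200 camera calls.

TASK

Slide the top glass plate (blue band) sideways off the stack in the magazine and onto the viewing stage next to it, and push it home into the corner so that it touches both the end stop and the side fence. Keep it flat on its way, do not lift it, and press only gently, since the glass cracks above 12 N. The other plates stay as they lie in the magazine, and everything else on the worktop is left alone.

Things in the scene. Friction and masses are not known exactly. Their poses are not given: they have to be found in the camera images.
- feeder: Fixed low grey and aluminium plate feeder, 192 x 88 mm (x -101 to +91, y -40 to +48 in its frame); origin on the worktop under its middle, z up. The plate slides along its +x: magazine pocket with the stack at x -93 to -17, open gap to x -7, then the flat stage x -7 to +85, surface z = 33 mm, 1 mm below the top plate's underside. Its faces are slippery (friction about 0.25).
- deck (a joint): Height of the feeder's deck (magazine, stage and stops as one piece) on its stiff rubber feet: 0 at rest; pressed down with more than about 3 N it sinks about 0.3 mm per 10 N (negative values) and comes back up when released.
- stack (a point): Point on the magazine floor under the middle of the stack (feeder frame x -55, y 0, z 16 mm). Walls 6 mm thick stand at the rear (-x) and both sides with about 2 mm play; their tops are at z = 38 mm, 2 mm below the top plate's upper face. The +x side is open.
- home (a point): Point on the stage surface (feeder frame x 47, y 12, z 33 mm; axes as the feeder's, x = slide direction): where the centre of the underside of a plate lies when it touches both end stop and fence. It lies 102 mm along +x and 12 mm along +y from the stack's middle.
- end_stop (a point): Middle of the end stop's face, on the stage surface (feeder frame x 85, y 4, z 33 mm): aluminium bar across the far +x end of the stage, 5 mm high above it, facing -x.
- fence (a point): Middle of the fence's face, on the stage surface (feeder frame x 45, y 42, z 33 mm): aluminium bar along the +y side of the stage (x 5 to 85), 5 mm high, facing -y. It stands 12 mm farther to +y than the plate's side in the magazine. The -y side of the stage is open.
- plate_1: Top plate of the stack: flat pale green glass 76 (x) x 60 (y) x 6 mm, 70 g, a brown root section inside, BLUE band across its rear (-x) end. Origin: centre of its underside (z 34 mm at the start); its top face is 6 mm above that. Slippery on the other plates (friction 0.25); fingertips grip it better, so a tip pressed down with 4 to 8 N takes it along. Cracks above 12 N.
- plate_2: Same glass plate with a white band, second from the top in the stack; origin at the centre of its underside. Stays in the magazine.
- plate_3: Same glass plate with a white band, third in the stack; origin at the centre of its underside. Stays in the magazine.
- plate_4: Same glass plate with a white band, lowest in the stack; origin at the centre of its underside. Stays in the magazine.
- petri_7: Empty open glass petri dish, 100 mm across, 16 mm high; origin at the centre of its underside. Bystander.
- dropper_red: Small bottle with a red rubber bulb, 33 mm across, 112 mm tall, standing; origin at the centre of its underside. Bystander.
- forceps_1: Steel forceps lying on the worktop right of the feeder, 126 mm long; origin at the centre of its underside. Bystander.
- seed_jar: Glass jar with yellow lid, 75 mm across, 97 mm tall; origin at the centre of its underside. Bystander.
- wash_bottle: White wash bottle with red cap, 61 x 87 mm, 169 mm tall, at the back left; origin at the centre of its underside. Bystander.
- vial_4: Glass vial with cap, 25 mm across, 47 mm tall; origin at the centre of its underside. Bystander.
- vial_5: Glass vial with cap, 25 mm across, 47 mm tall; origin at the centre of its underside. Bystander.
- vial_6: Glass vial with cap, 25 mm across, 47 mm tall; origin at the centre of its underside. Bystander.

How it is judged:
On the way, in this order (a step that is already met when the one before it is completed fails the run):
1. the top plate has been slid clear of the stack and lies flat on the stage (x of plate_1 in the frame of home above -0.024 m and z of plate_1 in the frame of home below 0.003 m and angle between plate_1's own z axis and vertical below 0.06 rad), for 0.1 s.
2. the plate sits in the corner, against end stop and fence (x of plate_1 in the frame of home between -0.0025 and 0.0025 m and y of plate_1 in the frame of home between -0.0025 and 0.0025 m), for 0.2 s.
At the end, for the whole second after the job is handed in: The blue-banded plate lies flat and at rest on the stage with its centre within 2.5 mm of home both ways (touching end stop and fence) and square to them within 0.05 rad; the three other plates are within 5 mm of where they lay (all of step 2 and z of plate_1 in the frame of home between -0.002 and 0.002 m and angle between the x axis of plate_1 and the x axis of home, either way round below 0.05 rad and angle between plate_1's own z axis and vertical below 0.05 rad and linear speed of plate_1 below 0.01 m/s and distance of each of plate_2, plate_3, plate_4 from where it was at the start of the episode below 0.005 m).
It fails at once if the fingers press the top plate with more than 12 N (contact force between the fingers and plate_1 above 12 N).
It fails at once if the top plate is lifted (underside more than 8 mm above the stage) (z of plate_1 in the frame of home above 0.008 m).
It fails at once if the top plate tips by more than 0.15 rad (angle between plate_1's own z axis and vertical above 0.15 rad).
It fails at once if another plate is shifted by more than 5 mm (not (distance of plate_2 from where it was at the start of the episode below 0.005 m) or not (distance of plate_3 from where it was at the start of the episode below 0.005 m) or not (distance of plate_4 from where it was at the start of the episode below 0.005 m)).
It fails at once if a bystander is moved by more than 20 mm (distance of any of petri_7, dropper_red, forceps_1, seed_jar, wash_bottle, vial_4, vial_5, vial_6 from where it was at the start of the episode above 0.02 m).
It also fails if it takes over 54 s, if anything falls off the work surface, if the arm or the gripper's body presses on something with over 40 N, if the wrist force passes 120 N, or if a joint passes its speed limit or range.

## Working session

There is one attempt and no reset: what is moved stays moved. The work goes in short steps, each a Python script; the robot and the scene stay as the last script left them, time stands still between calls to the robot, and variables do not carry over. Pictures are saved under pics/ and viewed, on a budget of 10 in all, crops included, one or two more only if the job needs it, and the job is handed in when it is done.

```bash
mkdir -p pics; cat > h.py <<'E'
import numpy as np, cv2
from plant import manip, kinematics, state, camera
def shot(n,f=None):
    c=camera(n)
    if f: cv2.imwrite('pics/'+f,c["image"][:,:,::-1])
    return c
def cloud(c):
    z=c["range_z"];K=c["intrinsics"];v,u=np.mgrid[:480,:640]
    x=(u-K[0,2])/K[0,0]*z;y=(v-K[1,2])/K[1,1]*z
    P=np.stack([x,-y,-z,np.ones_like(z)],-1)
    return (P@np.linalg.inv(c["view"]).T)[...,:3]
E
python3 - <<'E'
from h import *
for n in("top","side"):
    c=shot(n,n+'0.png');print(n,c["intrinsics"].tolist(),np.linalg.inv(c["view"]).round(3).tolist(),(c["range_z"]>0).mean())
    np.savez(n+'0.npz',**c)
print(state())
E
```

```text
top [[505.0475804326896, 0.0, 317.3329174488432], [0.0, 505.0475804326896, 230.6061637591276], [0.0, 0.0, 1.0]] [[0.008, 1.0, -0.03, 0.547], [-1.0, 0.008, -0.004, 0.002], [-0.003, 0.03, 1.0, 0.988], [0.0, 0.0, 0.0, 1.0]] 0.9958365885416667
side [[440.7822948835928, 0.0, 315.40206244548307], [0.0, 440.7822948835928, 236.21262549189638], [0.0, 0.0, 1.0]] [[-0.207, -0.615, 0.76, 1.211], [0.978, -0.114, 0.174, 0.146], [-0.021, 0.78, 0.626, 0.585], [0.0, 0.0, 0.0, 1.0]] 0.99587890625
{'clock': 0.1, 'joint_positions': array([ 1.2840444 ,  0.38421131,  0.01638072,  1.37105399, -0.00632559,
        1.38818469, -0.04653292]), 'dq': array([-0.00080264, -0.00222648,  0.00091751, -0.00453431,  0.00078443,
       -0.0007642 , -0.00035606]), 'joint_efforts': array([ 3.95715018e-03, -6.29137015e+01,  8.48138183e-01, -3.72762072e+01,
        1.68653426e-02,  1.03823526e-02, -9.45939451e-05]), 'position': array([ 0.13868394, -0.60895519,  0.23034099]), 'eef_rot': array([-3.13978375e+00,  5.54486380e-06,  2.23872443e-01]), 'force': array([-0.1511268 , -0.56450534,  0.60839131]), 'wrist_torque': array([-0.02069554,  0.01181779,  0.01440784]), 'finger_gap': 0.08550708648535368}
```

View pics/top0.png

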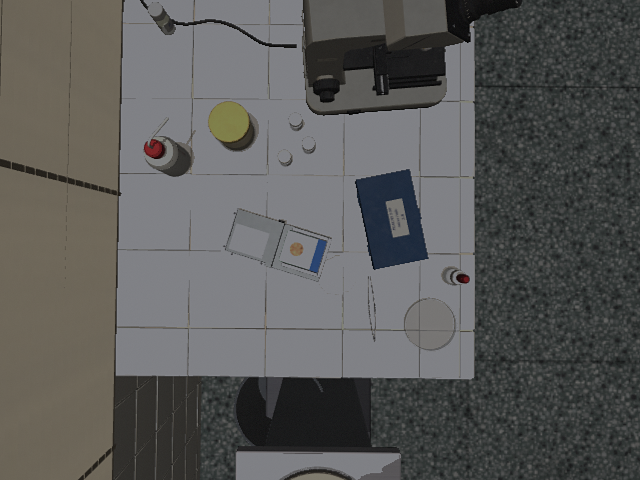

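View pics/side0.png

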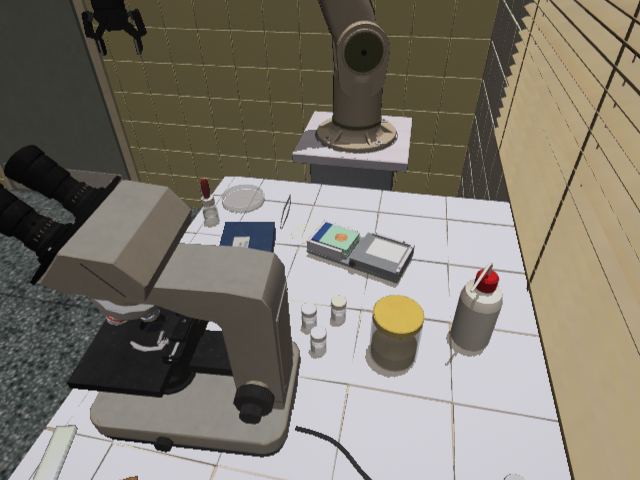

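The top view shows the feeder near (278,244): blue band at (319,255), stage at (250,238). The plate slides to image left, roughly world +y, and the fence is on the side nearer the robot.

```bash
cat > m.py <<'E'
from h import *
def ray(c,uv,z):
    K=c["intrinsics"];T=np.linalg.inv(c["view"]);uv=np.atleast_2d(uv).astype(float)
    d=np.stack([(uv[:,0]-K[0,2])/K[0,0],-(uv[:,1]-K[1,2])/K[1,1],-np.ones(len(uv))],1)@T[:3,:3].T
    return T[:3,3]+d*((z-T[2,3])/d[:,2])[:,None]
def blue(c,box):
    h=cv2.cvtColor(c["image"],cv2.COLOR_RGB2HSV);m=cv2.inRange(h,(100,120,70),(125,255,255))
    k=np.zeros_like(m);x0,y0,x1,y1=box;k[y0:y1,x0:x1]=255;m&=k
    n,l,s,ce=cv2.connectedComponentsWithStats(m);i=1+s[1:,4].argmax()
    return (l==i).astype(np.uint8)
def rect(P):
    (cx,cy),(w,h),a=cv2.minAreaRect((P[:,:2]*1000).astype(np.float32)); 
    if w<h: w,h,a=h,w,a+90
    return np.array([cx,cy])/1000,w,h,a   # a: long-axis dir deg
E
cat > a.py <<'E'
from m import *
for n,box in(("top",(300,225,345,285)),("side",(290,210,350,260))):
    c=dict(np.load(n+'0.npz'));m=blue(c,box)
    v,u=np.nonzero(m);print(n,len(u),u.mean(),v.mean(),'band',rect(ray(c,np.c_[u,v],.04)))
    C=cloud(c);print('height band',np.median(C[m>0],0))
    D=(C[...,2]>.008)&(C[...,2]<.06)
    bx=(215,200,340,290) if n=="top" else (295,215,425,285)
    k=np.zeros_like(D);k[bx[1]:bx[3],bx[0]:bx[2]]=1;D&=k
    nn,l,s,ce=cv2.connectedComponentsWithStats(D.astype(np.uint8));i=1+s[1:,4].argmax()
    q=C[l==i];print('feeder',s[i],rect(q));print(np.histogram(q[:,2],np.arange(.008,.06,.004)))
    for lo,hi in((.0385,.05),(.03,.036)):
        w=q[(q[:,2]>lo)&(q[:,2]<hi)];print(lo,len(w),rect(w),w.mean(0))
c=np.load('top0.npz');im=c["image"][200:290,215:345,::-1];cv2.imwrite('pics/c.png',cv2.resize(im,None,fx=6,fy=6,interpolation=cv2.INTER_CUBIC))
E
python3 a.py
```

```text
top 262 317.5229007633588 255.26335877862596 band (array([0.52934894, 0.00492899]), 60.08657455444336, 15.625798225402832, 163.7572021484375)
height band [0.52994776 0.00432978 0.04016165]
feeder [ 221  208  111   74 4718] (array([0.55072437, 0.08287679]), 192.29034423828125, 91.95829010009766, 73.19160461425781)
(array([   5,  260,  279,   21,   20,  567, 1567, 1228,  760,   11,    0,
          0]), array([0.008, 0.012, 0.016, 0.02 , 0.024, 0.028, 0.032, 0.036, 0.04 ,
       0.044, 0.048, 0.052, 0.056]))
0.0385 1329 (array([0.54779156, 0.08340014]), 191.87501525878906, 86.56696319580078, 72.91249084472656) [0.5384912  0.04335309 0.04046144]
0.03 2060 (array([0.55038666, 0.08296024]), 192.27142333984375, 90.99231719970703, 73.04722595214844) [0.56236198 0.12148034 0.03318852]
side 127 321.4724409448819 231.30708661417322 band (array([0.53057813, 0.00298042]), 58.77422332763672, 13.673176765441895, 163.6416473388672)
height band [0.5307491  0.00278256 0.03950932]
feeder [ 307  221  108   63 3840] (array([0.55222992, 0.08167876]), 193.67906188964844, 92.87610626220703, 74.71117401123047)
(array([ 147,  253,  192,  168,  191,  722, 1016,  972,  179,    0,    0,
          0]), array([0.008, 0.012, 0.016, 0.02 , 0.024, 0.028, 0.032, 0.036, 0.04 ,
       0.044, 0.048, 0.052, 0.056]))
0.0385 639 (array([0.55074353, 0.0832944 ]), 189.17135620117188, 83.2251205444336, 73.72569274902344) [0.54122373 0.03512317 0.03961934]
0.03 1642 (array([0.55182959, 0.0819753 ]), 193.47015380859375, 91.5785903930664, 74.84197235107422) [0.56576406 0.11628758 0.03246224]
```

View pics/c.png

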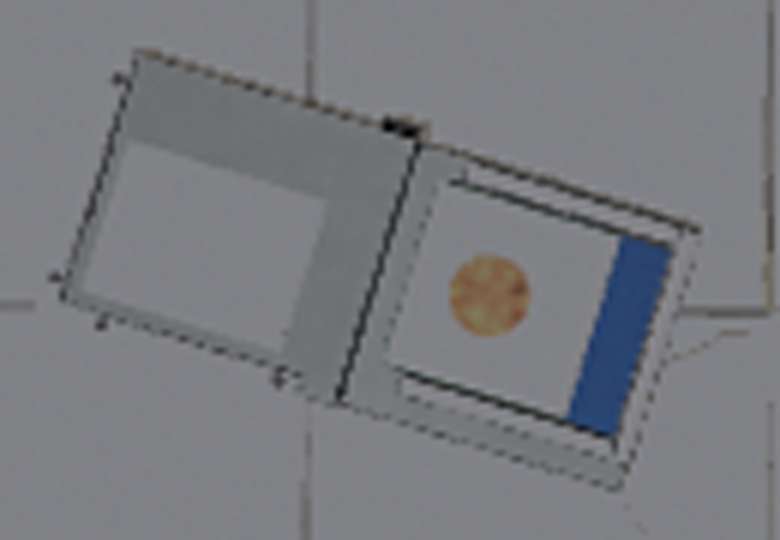

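The band (60 × 15 mm, z 40 mm) and feeder outline (192 × 88–92 mm) match the given sizes, and they agree on the origin at about (0.554, 0.087) with yaw about 73.4°. Next I move above the plate, shut the fingers and touch down gently.

```bash
cat >> m.py <<'E'
O=np.array([.5543,.0872]);Y=np.radians(73.4)
R=np.array([[np.cos(Y),-np.sin(Y)],[np.sin(Y),np.cos(Y)]])
W=lambda x,y,z:np.r_[O+R@np.array([x,y]),z]
F=lambda p:np.r_[R.T@(np.asarray(p)[:2]-O),p[2]]
ATT=[np.pi,0,Y-np.pi/2]
def fr(): # feeder-frame force, averaged
    f=[]
    for _ in range(4): manip.dwell(.02); f.append(state()["force"])
    f=np.mean(f,0);return np.r_[R.T@f[:2],f[2]]
E
python3 - <<'E'
from m import *
manip.move_to(W(-.055,0,.12),ATT);manip.clamp()
manip.move_straight(W(-.055,0,.06),.1);manip.dwell(.2)
b=fr();np.save('b.npy',b)
print('base',b,F(state()["position"]),state()["eef_rot"],state()["finger_gap"],state()["clock"])
c=shot("side","s1.png")
print(manip.move_straight(W(-.055,0,.037),.01,f_stop=3))
for _ in range(2): print(fr()-b,F(state()["position"])*1e3,state()["clock"])
E
```

```text
base [0.25926408 0.15776707 0.02558902] [-0.05490265 -0.00038027  0.06057568] [-3.14143763e+00 -1.05188717e-03 -2.89783775e-01] 8.64744849045832e-05 4.5833
True
[-0.37228555  0.39329744  5.97294334] [-54.97822937  -0.06515285  40.09056971] 6.4667
[-0.22104346  0.14589269  5.78713486] [-5.50002679e+01 -3.56005547e-02  4.00630019e+01] 6.5333
```

```bash
python3 -c "
import cv2;i=cv2.imread('pics/s1.png')[170:290,280:440];cv2.imwrite('pics/s1c.png',cv2.resize(i,None,fx=4.5,fy=4.5,interpolation=2))"
```

```text
(no output)
```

View pics/s1c.png

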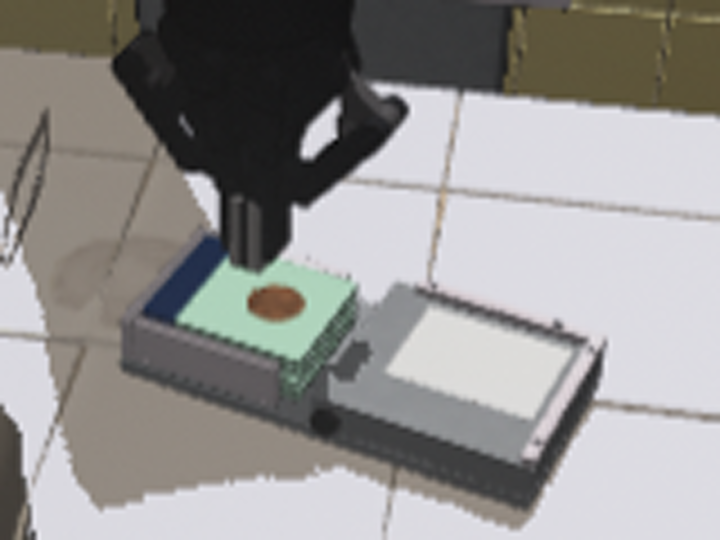

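The side view shows the shut fingers centred over the plate. The tip touched at z = 40.1 mm with about 5.9 N. I'll drag in short steps and trim z from the measured force.

```bash
cat >> m.py <<'E'
def drag(path,zc,want=5.5,v=.03,k=5e-5,lim=8.5):
    b=np.load('b.npy')
    for x,y in path:
        s=manip.move_straight(W(x,y,zc),v)
        f=fr()-b;p=F(state()["position"])*1e3
        print(np.round(f,1),np.round(p,1),'zc %.2f'%(zc*1e3),round(state()["clock"],1))
        if f[2]>lim or np.linalg.norm(f)>10.5: print('HIGH');break
        zc+=float(np.clip((f[2]-want)*k,-4e-4,4e-4))
    return zc
E
python3 - <<'E'
from m import *
z=drag([(-.052,0),(-.049,0),(-.046,0),(-.041,0)],.040)
print(z)
c=shot("top");m=blue(c,(215,200,345,290));v,u=np.nonzero(m)
r=rect(ray(c,np.c_[u,v],.04));print(len(u),r,F(np.r_[r[0],.04])*1e3)
E
```

```text
[0.2 0.1 2.7] [-51.5  -0.1  40.2] zc 40.00 6.9
[-0.  -0.7  4.5] [-48.7  -0.3  40.1] zc 39.86 7.2
[ 0.  -0.4  5.4] [-45.9  -0.3  40.1] zc 39.81 7.5
[ 0.4 -0.6  5.6] [-40.7  -0.3  40.1] zc 39.81 7.9
0.039816241774233214Traceback (most recent call last):
  File "<stdin>", line 4, in <module>
  File "m.py", line 9, in blue
    n,l,s,ce=cv2.connectedComponentsWithStats(m);i=1+s[1:,4].argmax()
                                                     ~~~~~~~~~~~~~~^^
ValueError: attempt to get argmax of an empty sequence
```

```bash
python3 - <<'E'
from h import *
i=shot("side")["image"][170:290,280:440,::-1];cv2.imwrite('pics/s2c.png',cv2.resize(i,None,fx=4.5,fy=4.5,interpolation=2))
E
```

```text
(no output)
```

View pics/s2c.png

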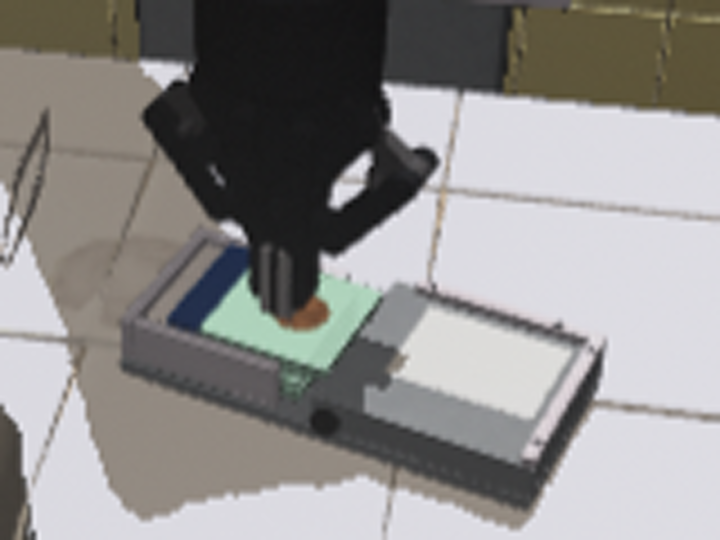

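The blue band has moved 14 mm along with the tip and the stack below is unmoved. I continue onto the stage.

```bash
python3 - <<'E'
from m import *
z=drag([(x,0) for x in np.arange(-.036,.032,.005)],.03981,want=6,k=6e-5)
print(z)
i=shot("side")["image"][170:290,280:440,::-1];cv2.imwrite('pics/s3c.png',cv2.resize(i,None,fx=4.5,fy=4.5,interpolation=2))
E
```

```text
[-0.2 -0.1  5.4] [-35.7  -0.3  40.1] zc 39.81 8.4
[ 0.1 -0.4  5.5] [-30.7  -0.3  40. ] zc 39.77 8.8
[ 0.2 -0.5  5.8] [-25.7  -0.3  40.1] zc 39.74 9.1
[ 0.5 -0.8  5.3] [-20.7  -0.3  40.1] zc 39.73 9.5
[ 0.2 -0.5  5.9] [-15.8  -0.3  40. ] zc 39.69 9.9
[ 0.8 -0.4  5.4] [-10.7  -0.2  39.9] zc 39.69 10.3
[ 0.3 -0.4  5.7] [-5.8 -0.1 39.8] zc 39.65 10.7
[ 0.2 -0.6  5.1] [-0.8 -0.1 39.7] zc 39.63 11.1
[ 0.3 -0.6  4.9] [ 4.1 -0.1 39.7] zc 39.58 11.4
[ 0.  -0.5  5.4] [ 9.1 -0.1 39.6] zc 39.51 11.8
[ 0.4 -0.6  5.4] [14.1 -0.1 39.6] zc 39.47 12.2
[-0.  -0.5  5.3] [19.1 -0.1 39.6] zc 39.44 12.6
[0.3 0.2 3. ] [24.   0.3 39.2] zc 39.39 13.0
[ 0.7 -0.5  3. ] [29.2  0.1 39.2] zc 39.22 13.3
0.03903319864487802
```

View pics/s3c.png

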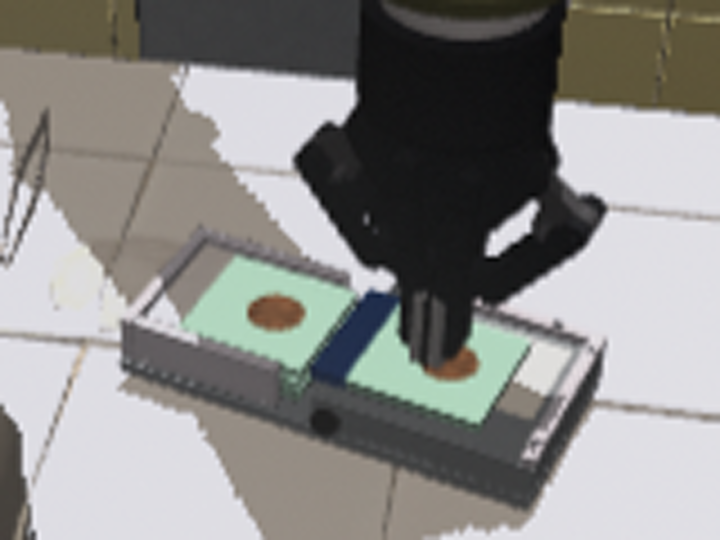

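The plate lies flat on the stage (tip dropped the expected 1 mm) and stays square. Next I push it toward the fence, then the end stop, with slight overdrive.

```bash
python3 - <<'E'
from m import *
z=drag([(.031,.003),(.033,.006),(.035,.009),(.037,.011),(.038,.013),(.038,.015)],.03903,want=5,k=6e-5)
z=drag([(.042,.015),(.045,.015),(.047,.015),(.049,.015),(.051,.015)],z,want=5,k=6e-5)
print(z)
i=shot("side")["image"][170:290,280:440,::-1];cv2.imwrite('pics/s4c.png',cv2.resize(i,None,fx=4.5,fy=4.5,interpolation=2))
E
```

```text
[-0.1  0.2  5. ] [31.2  3.3 39.1] zc 39.03 13.7
[0.  0.2 5.5] [33.3  6.3 39.1] zc 39.03 14.1
[0.3 0.5 5.5] [35.3  9.3 39.1] zc 39.06 14.4
[0.  0.  5.3] [37.2 11.1 39.1] zc 39.09 14.7
[-0.3 -0.7  4.7] [38.  13.  39.1] zc 39.11 15.0
[-0.3 -1.   4.7] [38.  15.  39.1] zc 39.09 15.3
[ 0.2 -1.   4.9] [42.2 15.1 39.1] zc 39.08 15.7
[-0.3 -0.9  4.9] [45.1 15.1 39.1] zc 39.07 16.0
[-0.2 -0.7  5.5] [47.  15.1 39.1] zc 39.07 16.3
[-0.7 -0.6  5.5] [48.9 15.1 39.1] zc 39.10 16.6
[-1.  -0.3  5.7] [50.8 15.1 39.1] zc 39.12 17.0
0.039166049714476486
```

View pics/s4c.png

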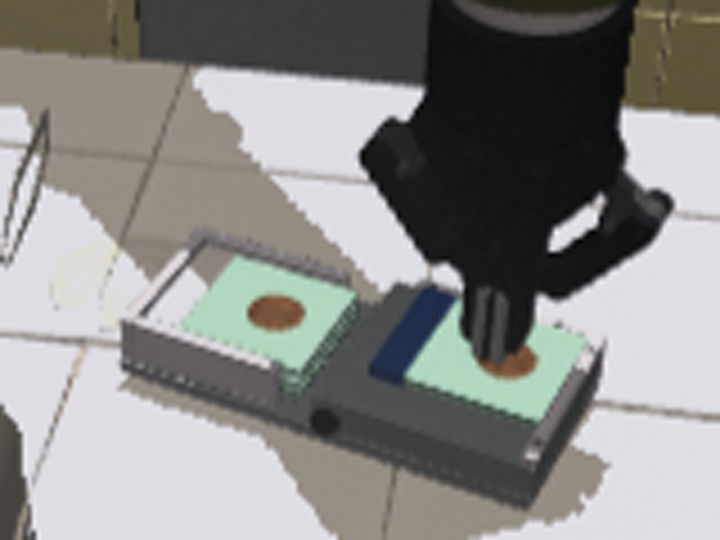

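The plate is in or nearly in the corner; horizontal reaction has appeared on both sides. I push a little further each way, lift off and measure it unobstructed.

```bash
cat > chk.py <<'E'
from m import *
manip.move_straight(F(0) if 0 else np.r_[state()["position"][:2],.09],.1)
manip.move_to(W(-.10,-.17,.2),ATT)
print(state()["clock"])
for n in("top","side"):
    c=shot(n,n+'_e.png');m=blue(c,(215,200,345,290) if n=="top" else (290,200,425,290));v,u=np.nonzero(m)
    r=rect(ray(c,np.c_[u,v],.039));print(n,len(u),r,F(np.r_[r[0],.039])*1e3)
i=c["image"][200:290,290:430,::-1];t=shot("top")["image"][200:290,210:350,::-1]
cv2.imwrite('pics/e%d.png'%(state()["clock"]*10),cv2.resize(np.hstack([t,i]),None,fx=2.85,fy=2.85,interpolation=2))
E
python3 - <<'E'
from m import *
z=drag([(.053,.0165),(.054,.018),(.0555,.018),(.0555,.0195)],.03914,want=5,k=6e-5)
E
python3 chk.py; ls pics
```

```text
[-1.4 -0.7  4.8] [52.7 16.5 39.1] zc 39.14 17.3
[-1.  -0.7  5.5] [53.7 17.9 39.1] zc 39.13 17.6
[-2.1 -0.5  5.9] [55.  18.  39.1] zc 39.16 18.0
[-1.2 -0.6  4.7] [55.3 19.6 39.1] zc 39.21 18.3
19.9833
top 256 (array([0.54696185, 0.10673315]), 59.31503677368164, 15.688370704650879, 162.9064712524414) [16.62263948 12.61270686 39.        ]
side 151 (array([0.54928772, 0.10466928]), 60.92367172241211, 14.370140075683594, 163.73925018310547) [15.30925618  9.79415171 39.        ]
c.png
e201.png
s1.png
s1c.png
s2c.png
s3c.png
s4c.png
side0.png
side_e.png
top0.png
top_e.png
```

View pics/e201.png

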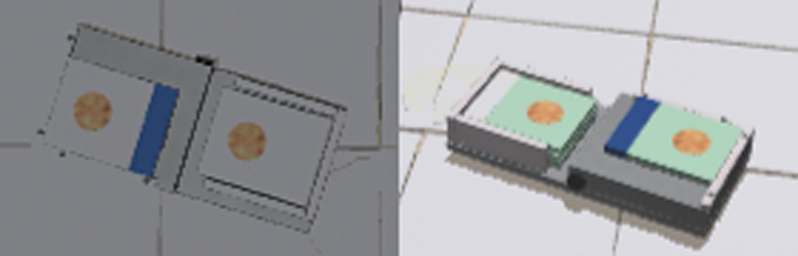

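The plate sits tight against the end stop and fence, and the stack is still in its pocket. From the start the plate has moved 102.6 mm along and 12.2 mm sideways in the top view (102.8 / 11.1 mm in the side view), against the expected 102 / 12 mm.

```bash
python3 -c "
from h import *
manip.finish_job();print(state()['clock'])"
```

```text
the job is handed in; nothing more can be done
the job is handed in; nothing more can be done
```

The blue-banded plate is off the stack and pushed home against the end stop and fence. The job is handed in, and no verdict was reported. I pressed with the shut fingertips and dragged the plate along +x onto the stage. Then I pushed it into the fence and the end stop with a few millimetres of overdrive.

- **Force:** the readings taken after each step stayed at or below 6 N down and about 2 N sideways. The 12 N limit was never approached in those readings, but I did not log force during the moves themselves.
- **Position:** the plate moved 102.6 mm along and 12.2 mm sideways in the top view, and 102.8 / 11.1 mm in the side view, against the nominal 102 / 12 mm. The two views differ by about 1 to 3 mm in absolute position, within about what the 2 mm calibration allows.
- **Squareness:** the plate is within about 0.01 rad of the feeder axes.
- **Flatness:** the tip dropped about 1 mm as the plate came onto the stage and stayed level at 39.1 mm, so the plate lies flat.
- **Other things:** the other plates are seen still in the magazine. I did not measure the bystanders at the end, but the arm stayed clear of them.
- **Time:** the last clock reading, just before handing in, was about 20 s of the 54 s allowed.

One check failed along the way. A mid-drag top-view measurement found no band, probably because the arm hid or shaded it, so I used the side view instead.

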